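# Open the sprung cutter case

### The job

Open the case with the green lid: press down the red release tab on its front so that the lid springs up ajar, then push the lid back with the fingertips until it is fully open against its stop. Do it by pressing and pushing only: pick nothing up, leave the gear cutters inside and the other things on the bench where they are, and leave the blue case shut.

Things in the scene. Friction and masses are not known exactly. Their poses are not given: they have to be found in the camera images.
- green_case: Green-lidded gear-cutter case, screwed to the bench (does not move). Grey plastic box 110 mm deep (x) by 130 mm wide (y) by 55 mm high, walls 5 mm, open at the top under its lid; the shut lid's top is at 61 mm. Origin: centre of its underside, on the bench. x points from the front (the tab side, roughly towards the robot) to the hinge side, y along the front, z up.
- green_tab_pad (a point): The place to press on the green case's red release tab: on the tab's upper face, on its centre line, 34 mm in front of the tab's pivot and 36.5 mm above the bench at rest. The tab is a flat red paddle 32 mm wide (case y), sticking out forwards 46 mm from its pivot, which lies 10 mm in front of the case's front wall, 34 mm above the bench. The steel hook that holds the lid rises from the pivot to 67 mm above the bench. Axes turn with the tab.
- green_tab (a joint): Angle of the red tab, rad: 0 at rest, 0.32 pressed down to its stop. Pushing its outer end down swings the hook forwards off the lid's catch; it lets go near 0.2, when the pad has gone down about 7 mm (full travel about 10.5 mm). Takes about 3 N at first, 6 N at the stop; springs back when released.
- green_lid (a joint): Angle of the green lid, rad: 0 shut and latched (it may read a little above 0), 1.85 fully open against its stop, leaning back a little past upright. When the latch lets go a spring pin lifts the lid quickly to about 0.45 to 0.55; beyond that it has a stiff hinge and stays wherever it is left. About 1 to 2 N at its front edge moves it.
- green_lid_edge (a point): Front end of the small steel catch (24 mm wide, 5 mm thick) in the middle of the green lid's front edge, half-way through the lid's 6 mm thickness. The catch stands 8 mm beyond the lid's front edge. 118 mm from the hinge line; moves with the lid.
- green_hinge (a point): Middle of the green lid's hinge line, which runs along the case's y at its rear wall, 58 mm above the bench. Axes turn with the lid: x from the front edge to the hinge.
- blue_case: A second case, the same in every size and working, with a blue lid; its origin and axes lie as on the green one. It is to stay shut.
- blue_lid (a joint): Angle of the blue lid, rad: 0 shut (it may read a little above 0), 1.85 fully open.
- cutter_left: Loose steel gear cutter, toothed disc 44 mm across and 9 mm thick, lying flat on the floor of the green case (5 mm above the bench). Origin: centre of its underside.
- cutter_right: A second such cutter beside it in the green case. Origin: centre of its underside.
- brass_wheel: Loose toothed brass wheel 52 mm across, 6 mm thick, lying flat on the bench between the cases. Origin: centre of its underside.
- oiler: Small loose white oil bottle with a red cap, 30 mm across, 60 mm high, standing between the cases. Origin: centre of its underside.
- driver: Loose screwdriver with an orange handle, 170 mm long, lying on the bench. Origin: about its middle, at the bench; handle towards its -x.
- caliper: Loose digital caliper, 200 mm long, 12 mm thick, lying flat. Origin: middle of the beam's underside; beam along its x.
- jar: Loose amber jar with a yellow cap, 60 mm across, 70 mm high, standing on the bench. Origin: centre of its underside.
Not all that is in view belongs to the job. What is shaped like the green_case but purple or white is not meant. What is shaped like the blue_case but white is not meant.

How it is judged (in metres and radians):
On the way, in this order (a step that is already met when the one before it is completed fails the run):
1. the green case's tab is pressed down (value of joint green_tab above 0.12 rad).
2. the latch has let go and the lid stands ajar (value of joint green_lid above 0.3 rad).
3. the lid is pushed fully open (value of joint green_lid above 1.7 rad), for 0.1 s.
At the end, for the whole second after the job is handed in: The green lid rests open at more than 1.7 rad (stop at 1.85), its tab has sprung back (below 0.08 rad), the blue lid is shut (below 0.1 rad), each gear cutter is within 12 mm and every other loose thing within 25 mm of where it began (value of joint green_lid above 1.7 rad and velocity of joint green_lid between -0.05 and 0.05 rad/s and value of joint green_tab below 0.08 rad and value of joint blue_lid below 0.1 rad and distance of each of cutter_left, cutter_right from where it was at the start of the episode below 0.012 m and distance of each of brass_wheel, oiler, driver, caliper, jar from where it was at the start of the episode below 0.025 m); the robot touches nothing.
It fails at once if the blue case is opened (value of joint blue_lid above 0.1 rad).
It fails at once if a gear cutter in the green case is lifted, carried or shoved (over 12 mm) (distance of any of cutter_left, cutter_right from where it was at the start of the episode above 0.012 m).
It fails at once if another loose thing on the bench is lifted, carried or shoved (over 25 mm) (distance of any of brass_wheel, oiler, driver, caliper, jar from where it was at the start of the episode above 0.025 m).
It also fails if it takes over 42 s, if anything falls off the work surface, if the arm or the gripper's body presses on something with over 40 N, if the wrist force passes 120 N, or if a joint passes its speed limit or range.

### The arm

A 7-joint arm with a two-finger parallel gripper is mounted at the origin on the work surface. World frame = base frame: x ahead of the robot, y to its left, z up, the work surface at z = 0. Lengths are in m, angles in degrees, forces in N, time in s.
With the tool pointing down it reaches from about 0.425 to 1.025 m from the base axis. Payload 9.4 kg.
Tool frame: the origin (TCP) lies midway between the tips of the shut fingers; the grasp point (between the pads) lies 19 mm behind it; z points along the fingers, y is the direction in which the jaws open and shut (so a half turn about z gives the same grasp; the last joint's range is limited). The gripper opens to 85 mm and grips with 20 to 120 N. Pads are 22 mm wide; open, the fingers measure 114 mm over their backs; the gripper's body (76 mm by 85 mm) begins 54 mm behind the grasp point. The pads swing forward as they close: fully open they stand 13 mm farther back than shut.
Start: joints at [-70.342, 34.337, -0.143, 91.639, 0.103, 54.024, -4.572], TCP at [0.295, 0.662, 0.231] pointing down, gripper open.
Joint ranges: [-147.43, 147.43], [-19.82, 112.94], [-74.19, 73.91], [6.32, 146.72], [-59.91, 239.91], [6.04, 106.73], [-150.56, 150.56]. Speed limits (degrees/s): [127.2, 127.2, 172.46, 172.46, 180, 180, 180].

### API

Orientations are given as [roll, pitch, yaw] about the fixed x, y, z axes, in that order (R = Rz(yaw) Ry(pitch) Rx(roll)).
In Python, from workcell import bot gives the robot as it stands.
- The arm moves only by the shell command python3 -m pendant 'ROWS' [FORCE]. ROWS is a JSON object of lists of equal length, an entry for each row: "twist": the turn, a rotation vector about the tool's x, y, z in rad, a list of three; "delta_pos": the shift along the tool's x, y, z in m, a list of three; "hand": the finger opening in m, from 0 to 0.0854. A call has exactly 10 rows; each row is the pose to reach, as a shift and turn from the pose measured when the call began, along the tool's axes at that moment; what a row does not reach only later rows make up. A row lasts 1/12 s, in which the tool goes at most 41.7 mm and 7.16 degrees, less where a joint would pass 70% of its speed; a pose out of reach is approached as far as the arm can. A call with a gripper value outside its range is refused whole. The fingers move at their own pace and stop on an object; FORCE is the grip in N (left out, the last holds). Time passes only in rows, so rows that repeat a pose let the fingers close, or fill a call up. It gives the time, the measured TCP pose, the force and the opening at its end, in the units of the state.
- bot.read_state(): the state, without advancing time (a new reading comes with each control period).
- bot.read_camera(name): name is "scene" or "top" or "wrist"; returns the picture (480x640x3 uint8, red, green, blue); there is no depth.
- bot.camera_info(name): a dict with "vertical_fov" (degrees; the focal length in pixels is half the picture's height over the tangent of half this angle, whatever the lens; pixels are square), "cx", "cy" (the principal point, pixels), "k1" (the pictures are not rectified: a ray, as slopes to the right and down, at radius r is drawn at 1 + k1 r^2 times it, then the intrinsics apply), "T" (4x4, takes a point from camera to world coordinates); the wrist camera has in their place "hand_eye" (4x4, takes a point from camera to tool coordinates, whose origin is the TCP and whose axes are the flange's). Camera axes: x right, y up, looking along -z (the intrinsics and any distortion apply to the point x, -y, -z); pixel columns grow to the right and rows downward; lengths in m; the calibration is good to about 2 mm. A picture is of the moment at which its call begins: read the wrist's pose just before it. camera_info takes no time and is no camera call.
- bot.hand_in(): hands the job in, once; it reports no verdict.
The state is a dict: "time": time; "joints": joint angles; "joint_vel": joint speeds; "tau": joint torques, N m; "tcp_pos": TCP position; "eef_rot": TCP orientation; "ft_force": force on the tool from outside, world axes, zero at the start; "ft_torque": the same for the moment, N m; "grip_width": finger opening in m.
Only numpy, scipy, OpenCV 4.12 (cv2) and the standard library are available. Lean on these libraries where they do the work, as an engineer would, in place of code of your own. Each camera call takes 0.05 s, during which the arm holds its last target. There are 200 camera calls.

## Working session

There is one attempt and no reset: what is moved stays moved. The work goes in short steps, Python scripts to look and compute and a shell command to move; the robot and the scene stay as the last step left them, time stands still between calls to the robot, and variables do not carry over. Pictures are saved under pics/ and viewed, about 8 in all and at most 12, crops included, and the job is handed in when it is done.

```bash
mkdir -p pics; ls; python3 - <<'E'
from workcell import bot
import cv2
s=bot.read_state();print(s['tcp_pos'],s['eef_rot'],s['grip_width'],s['time'])
for n in("scene","top"):
    cv2.imwrite(f"pics/{n}0.png",bot.read_camera(n)[:,:,::-1]);print(n,bot.camera_info(n))
print(bot.camera_info("wrist"))
E
```

```text
pics
[0.29532745 0.66158159 0.23039376] [-1.79908246e+02  1.01826024e-02  1.55950504e+02] 0.0853265540564103 0.0
scene {'vertical_fov': 50.500418112236225, 'cx': 309.00724222626906, 'cy': 243.40527369110512, 'k1': -0.12382016299711995, 'T': array([[-0.34350252, -0.63079036,  0.69577981,  1.45510557],
       [ 0.93912083, -0.23672128,  0.24902831,  0.47584991],
       [ 0.00762123,  0.73896316,  0.67370273,  0.97982887],
       [ 0.        ,  0.        ,  0.        ,  1.        ]])}
top {'vertical_fov': 44.062985618353075, 'cx': 324.10692432356444, 'cy': 234.8256808232158, 'k1': -0.02994967579405022, 'T': array([[ 2.06003298e-03,  9.89634628e-01, -1.43593384e-01,
         2.65585686e-01],
       [-9.99941646e-01,  5.15796878e-04, -1.07906248e-02,
         1.03973010e-01],
       [-1.06047109e-02,  1.43607233e-01,  9.89577942e-01,
         1.60801951e+00],
       [ 0.00000000e+00,  0.00000000e+00,  0.00000000e+00,
         1.00000000e+00]])}
{'vertical_fov': 62.99958086905034, 'cx': 312.85996427185285, 'cy': 243.5210947652477, 'k1': -0.08814069496447793, 'hand_eye': array([[-1.13657857e-04,  9.60617234e-01,  2.77875003e-01,
         6.96847846e-02],
       [ 9.99999860e-01,  2.52622150e-04, -4.64292752e-04,
         1.22597577e-03],
       [-5.16205000e-04,  2.77874912e-01, -9.60617128e-01,
        -1.42932517e-01],
       [ 0.00000000e+00,  0.00000000e+00,  0.00000000e+00,
         1.00000000e+00]])}
```

View pics/top0.png

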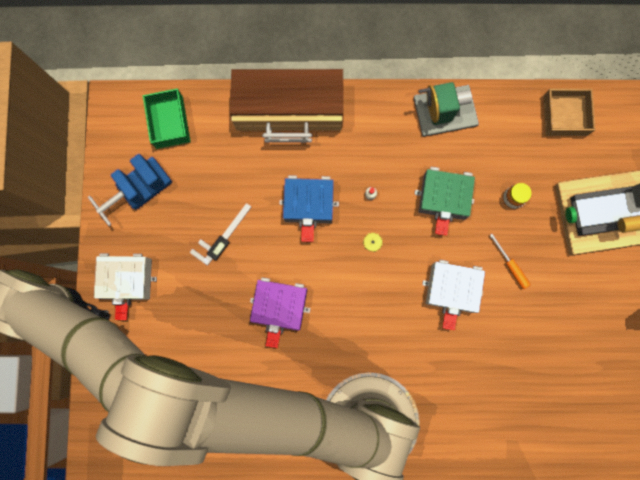

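View pics/scene0.png

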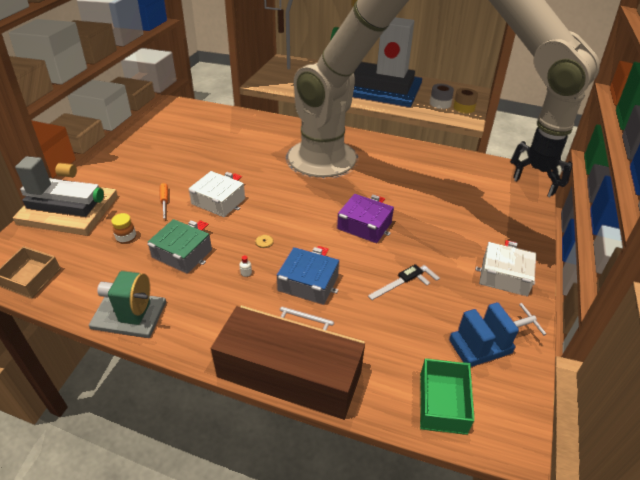

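The top view shows the green-lidded case at (447,193) with its red tab at (442,227). Other things that could be taken for it are the white case (455,288), purple case (279,305), blue case (308,200), white case (123,278), green tray (166,118) and green machine (445,105). I choose (447,193).

```bash
cat > h.py <<'E'
import numpy as np, cv2
from workcell import bot
from scipy.spatial.transform import Rotation as R
def ray(ci,T,px):
    f=240/np.tan(np.radians(ci['vertical_fov']/2))
    K=np.array([[f,0,ci['cx']],[0,f,ci['cy']],[0,0,1]])
    u=cv2.undistortPoints(np.array(px,float).reshape(-1,1,2),K,np.array([ci['k1'],0,0,0,0.]))[:,0]
    d=np.c_[u[:,0],-u[:,1],-np.ones(len(u))]@T[:3,:3].T
    return T[:3,3],d
def onz(ci,T,px,z):
    o,d=ray(ci,T,px); z=np.broadcast_to(z,len(d))
    return o+d*((z-o[2])/d[:,2])[:,None]
def proj(ci,T,P):
    f=240/np.tan(np.radians(ci['vertical_fov']/2))
    q=(np.atleast_2d(P)-T[:3,3])@T[:3,:3]
    s=np.c_[q[:,0],-q[:,1]]/-q[:,2:]
    s=s*(1+ci['k1']*(s**2).sum(1))[:,None]
    return s*f+[ci['cx'],ci['cy']]
def Tw():
    s=bot.read_state();T=np.eye(4);T[:3,:3]=R.from_euler('xyz',s['eef_rot'],degrees=True).as_matrix();T[:3,3]=s['tcp_pos']
    return T
def masks(im):
    h=cv2.cvtColor(im,cv2.COLOR_RGB2HSV)
    g=cv2.inRange(h,(55,70,30),(95,255,255)); r=cv2.inRange(h,(0,150,90),(6,255,255))|cv2.inRange(h,(172,150,90),(180,255,255))
    return g,r
def big(m,box):
    x0,y0,x1,y1=box; k=np.zeros_like(m);k[y0:y1,x0:x1]=m[y0:y1,x0:x1]
    k=cv2.morphologyEx(k,cv2.MORPH_CLOSE,np.ones((5,5)))
    return max(cv2.findContours(k,0,2)[0],key=cv2.contourArea)
E
python3 - <<'E'
from h import *
im=bot.read_camera("top");ci=bot.camera_info("top");T=ci['T']
g,r=masks(im)
c=big(g,(400,150,490,245)); rc=big(r,(420,200,470,245))
for n,q,z in(("lid",c,.061),("tab",rc,.0365)):
    W=onz(ci,T,q.reshape(-1,2),z)[:,:2]
    rr=cv2.minAreaRect((W*1000).astype(np.float32));print(n,rr,np.round(cv2.boxPoints(rr)).tolist())
cv2.imwrite("pics/crop1.png",cv2.resize(im[150:250,390:500,::-1],None,fx=5,fy=5,interpolation=2))
E
```

```text
lid ((603.8980712890625, -206.71810913085938), (129.121826171875, 108.30635833740234), 81.0671615600586) [[540.0, -262.0], [647.0, -279.0], [667.0, -151.0], [560.0, -135.0]]
tab ((515.79736328125, -193.72154235839844), (33.72738265991211, 43.861595153808594), 78.50376892089844) [[491.0, -206.0], [534.0, -215.0], [541.0, -182.0], [498.0, -173.0]]
```

View pics/crop1.png

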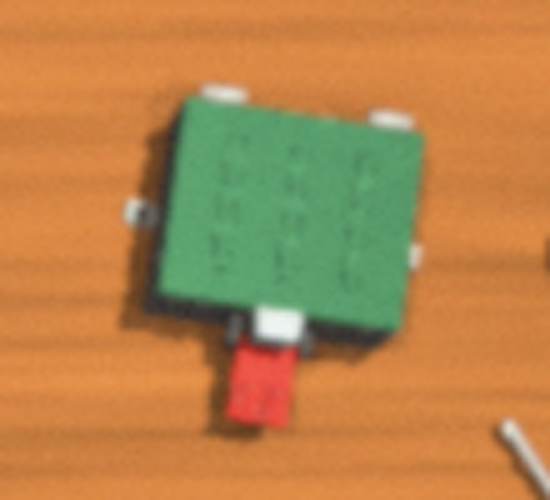

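The crop confirms the choice: green lid, with the red tab at crop (262,385) and the steel hook and catch at (278,325). The lid measures 129×108 mm against 130×110 given. The case centre is (0.604,-0.207) with yaw about -9°, and the pad is at about (0.506,-0.191).

```bash
cat >> h.py <<'E'
def plan(pos,rpy,T=None):
    T=Tw() if T is None else T
    d=T[:3,:3].T@(np.array(pos)-T[:3,3])
    w=(R.from_matrix(T[:3,:3]).inv()*R.from_euler('xyz',rpy,degrees=True)).as_rotvec()
    print('delta',np.round(d,3).tolist(),'twist',np.round(w,3).tolist())
def mk(p,e):
    T=np.eye(4);T[:3,3]=p;T[:3,:3]=R.from_euler('xyz',e,degrees=True).as_matrix();return T
E
python3 - <<'E'
from h import *
a=[.5,.33,.26];b=[.56,.05,.26]
plan(a,[180,0,96]);plan(b,[180,0,40],mk(a,[180,0,96]));plan([.44,-.18,.2],[180,-20,-9],mk(b,[180,0,40]))
E
```

```text
delta [-0.322, -0.22, -0.029] twist [-0.001, 0.001, 1.046]
delta [-0.285, 0.03, 0.0] twist [0.0, -0.0, 0.977]
delta [-0.24, 0.099, 0.06] twist [-0.149, 0.327, 0.846]
```

```bash
python3 -m pendant '{"delta_pos":[[-0.32,-0.22,-0.03],[-0.32,-0.22,-0.03],[-0.32,-0.22,-0.03],[-0.32,-0.22,-0.03],[-0.32,-0.22,-0.03],[-0.32,-0.22,-0.03],[-0.32,-0.22,-0.03],[-0.32,-0.22,-0.03],[-0.32,-0.22,-0.03],[-0.32,-0.22,-0.03]],"twist":[[0,0,1.05],[0,0,1.05],[0,0,1.05],[0,0,1.05],[0,0,1.05],[0,0,1.05],[0,0,1.05],[0,0,1.05],[0,0,1.05],[0,0,1.05]],"hand":[0,0,0,0,0,0,0,0,0,0]}'
python3 -c "
from h import *
plan([.56,.05,.26],[180,0,40])"
```

```text
time: 0.98
tcp_pos: [0.5012, 0.3242, 0.2617]
eef_rot: [179.9, 0.2, 95.2]
ft_force: [-0.3, -0.4, -0.3]
grip_width: -0.0001
delta [-0.278, 0.034, 0.003] twist [0.003, 0.002, 0.964]
```

```bash
python3 -m pendant '{"delta_pos":[[-0.28,0.03,0],[-0.28,0.03,0],[-0.28,0.03,0],[-0.28,0.03,0],[-0.28,0.03,0],[-0.28,0.03,0],[-0.28,0.03,0],[-0.28,0.03,0],[-0.28,0.03,0],[-0.28,0.03,0]],"twist":[[0,0,0.96],[0,0,0.96],[0,0,0.96],[0,0,0.96],[0,0,0.96],[0,0,0.96],[0,0,0.96],[0,0,0.96],[0,0,0.96],[0,0,0.96]],"hand":[0,0,0,0,0,0,0,0,0,0]}'
python3 -c "
from h import *
plan([.44,-.18,.2],[180,-20,-9])"
```

```text
time: 1.82
tcp_pos: [0.5565, 0.0486, 0.2624]
eef_rot: [179.8, 0.1, 40.4]
ft_force: [0.2, 1.3, -0.2]
grip_width: 0.0
delta [-0.237, 0.098, 0.063] twist [-0.147, 0.327, 0.854]
```

```bash
python3 -m pendant '{"delta_pos":[[-0.237,0.098,0.06],[-0.237,0.098,0.06],[-0.237,0.098,0.06],[-0.237,0.098,0.06],[-0.237,0.098,0.06],[-0.237,0.098,0.06],[-0.237,0.098,0.06],[-0.237,0.098,0.06],[-0.237,0.098,0.06],[-0.237,0.098,0.06]],"twist":[[-0.147,0.327,0.854],[-0.147,0.327,0.854],[-0.147,0.327,0.854],[-0.147,0.327,0.854],[-0.147,0.327,0.854],[-0.147,0.327,0.854],[-0.147,0.327,0.854],[-0.147,0.327,0.854],[-0.147,0.327,0.854],[-0.147,0.327,0.854]],"hand":[0,0,0,0,0,0,0,0,0,0]}'
python3 - <<'E'
from h import *
s=bot.read_state();print(np.round(s['joints'],1))
T=Tw();im=bot.read_camera("wrist");ci=bot.camera_info("wrist")
C=T@ci['hand_eye']
a=np.radians(-9);cx=np.array([np.cos(a),np.sin(a)]);cy=np.array([-cx[1],cx[0]])
o=np.array([.604,-.2067])
f=lambda x,y,z:np.r_[o+x*cx+y*cy,z]
P=[f(-.099,0,.0365),f(-.111,.016,.036),f(-.111,-.016,.036),f(-.055,.065,.061),f(-.055,-.065,.061),f(.055,.065,.061),f(.055,-.065,.061)]
v=im.copy()
for p in proj(ci,C,P):
    print(np.round(p));cv2.drawMarker(v,tuple(int(t) for t in p),(255,0,255),0,12,1)
cv2.imwrite("pics/w1.png",v[:,:,::-1])
E
```

```text
time: 2.65
tcp_pos: [0.4399, -0.1788, 0.2031]
eef_rot: [-180.0, -20.0, -8.7]
ft_force: [1.0, -0.0, -0.1]
grip_width: 0.0001
[  3.2  15.7  18.  139.6 -57.1  10.2 -23.7]
[317. 211.]
[298. 226.]
[336. 226.]
[235. 151.]
[400. 152.]
[240.  23.]
[397.  24.]
```

View pics/w1.png

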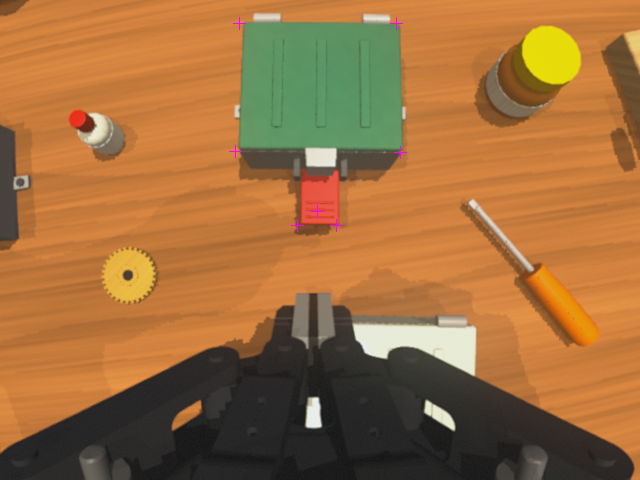

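The wrist view has the case corners on my projections to within a few pixels. The tab is centred at (320,205), about 2 mm towards -y from my estimate. Next I move above the pad with less tilt.

```bash
python3 -c "
from h import *
plan([.51,-.194,.075],[180,-15,-9])"
```

```text
delta [0.023, 0.005, 0.145] twist [-0.002, -0.087, 0.007]
```

```bash
python3 -m pendant '{"delta_pos":[[0.023,0.005,0.03],[0.023,0.005,0.06],[0.023,0.005,0.09],[0.023,0.005,0.12],[0.023,0.005,0.145],[0.023,0.005,0.145],[0.023,0.005,0.145],[0.023,0.005,0.145],[0.023,0.005,0.145],[0.023,0.005,0.145]],"twist":[[0,-0.087,0.007],[0,-0.087,0.007],[0,-0.087,0.007],[0,-0.087,0.007],[0,-0.087,0.007],[0,-0.087,0.007],[0,-0.087,0.007],[0,-0.087,0.007],[0,-0.087,0.007],[0,-0.087,0.007]],"hand":[0,0,0,0,0,0,0,0,0,0]}'
python3 - <<'E'
from h import *
s=bot.read_state();print(np.round(s['joints'],1),s['ft_force'])
T=Tw();im=bot.read_camera("wrist");cv2.imwrite("pics/w2.png",im[:,:,::-1])
plan([.51,-.194,.028],[180,-15,-9])
E
```

```text
time: 3.53
tcp_pos: [0.5176, -0.198, 0.0892]
eef_rot: [-179.6, -13.7, -8.9]
ft_force: [-0.2, 0.1, -0.0]
grip_width: -0.0001
[ 12.4  32.6   5.6 130.8 -59.8   6.1 -23. ] [-0.20063895  0.09891942 -0.04145064]
delta [-0.022, -0.002, 0.058] twist [-0.008, 0.022, 0.0]
```

View pics/w2.png

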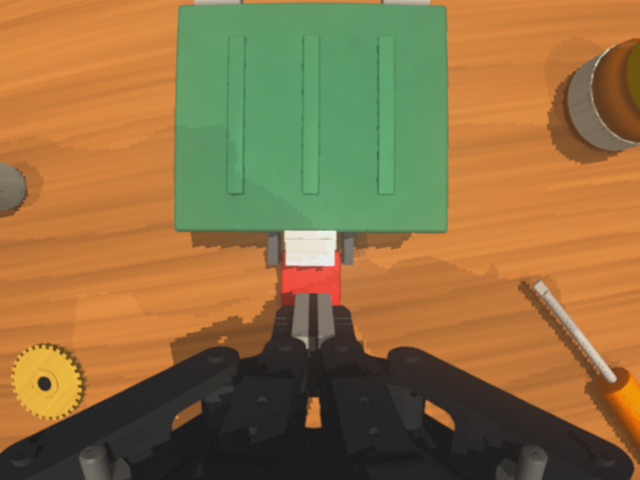

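The arm is against its j5 and j6 limits (-59.8, 6.1). The picture shows the shut fingers at (313,300), over the tab and slightly left of its centre at (312,283). I back up and tilt the other way so the wrist unwinds.

```bash
python3 -c "
from h import *
plan([.50,-.194,.17],[180,20,-9])"
```

```text
delta [0.002, -0.002, -0.083] twist [-0.007, -0.588, 0.003]
```

```bash
python3 -m pendant '{"delta_pos":[[0,0,-0.04],[0,0,-0.083],[0,0,-0.083],[0,0,-0.083],[0,0,-0.083],[0,0,-0.083],[0,0,-0.083],[0,0,-0.083],[0,0,-0.083],[0,0,-0.083]],"twist":[[0,0,0],[0,-0.1,0],[0,-0.2,0],[0,-0.3,0],[0,-0.4,0],[0,-0.5,0],[0,-0.588,0],[0,-0.588,0],[0,-0.588,0],[0,-0.588,0]],"hand":[0,0,0,0,0,0,0,0,0,0]}'
python3 - <<'E'
from h import *
s=bot.read_state();print(np.round(s['joints'],1))
plan([.51,-.194,.12],[180,0,-9])
E
```

```text
time: 4.42
tcp_pos: [0.497, -0.1959, 0.17]
eef_rot: [-179.5, 19.9, -8.8]
ft_force: [-0.1, -0.1, 0.7]
grip_width: 0.0001
[-13.7  42.2  46.6 108.7 -25.7  62.8 -52.8]
delta [0.029, -0.004, 0.043] twist [-0.007, 0.347, 0.002]
```

```bash
python3 -c "
from h import *
plan([.50,-.192,.10],[180,-5,-9])"
python3 -m pendant '{"delta_pos":[[0.005,0,0.01],[0.01,0,0.02],[0.015,0,0.03],[0.02,0,0.04],[0.026,0.004,0.065],[0.026,0.004,0.065],[0.026,0.004,0.065],[0.026,0.004,0.065],[0.026,0.004,0.065],[0.026,0.004,0.065]],"twist":[[0,0.1,0],[0,0.2,0],[0,0.3,0],[0,0.35,0],[0,0.39,0],[0,0.43,0],[0,0.43,0],[0,0.43,0],[0,0.43,0],[0,0.43,0]],"hand":[0,0,0,0,0,0,0,0,0,0]}'
python3 - <<'E'
from h import *
s=bot.read_state();print(np.round(s['joints'],1))
plan([.50,-.192,.045],[180,-5,-9])
plan([.50,-.192,.028],[180,-5,-9])
E
```

```text
delta [0.026, -0.004, 0.065] twist [-0.008, 0.434, 0.002]
time: 5.25
tcp_pos: [0.4995, -0.2, 0.1009]
eef_rot: [-179.6, -4.8, -9.0]
ft_force: [-0.3, -0.1, 0.3]
grip_width: -0.0001
[ -3.8  35.1  30.  127.1 -48.7  24.4 -33. ]
delta [-0.005, -0.008, 0.056] twist [-0.007, 0.003, 0.0]
delta [-0.007, -0.007, 0.073] twist [-0.007, 0.003, 0.0]
```

```bash
python3 -m pendant '{"delta_pos":[[-0.003,-0.004,0.01],[-0.005,-0.008,0.03],[-0.005,-0.008,0.05],[-0.005,-0.008,0.056],[-0.006,-0.008,0.06],[-0.006,-0.008,0.064],[-0.006,-0.008,0.068],[-0.006,-0.008,0.071],[-0.006,-0.008,0.074],[-0.006,-0.008,0.074]],"twist":[[0,0,0],[0,0,0],[0,0,0],[0,0,0],[0,0,0],[0,0,0],[0,0,0],[0,0,0],[0,0,0],[0,0,0]],"hand":[0,0,0,0,0,0,0,0,0,0]}'
python3 - <<'E'
from h import *
s=bot.read_state();print(np.round(s['joints'],1),s['ft_force'])
a=bot.read_camera("wrist");b=bot.read_camera("top")
cv2.imwrite("pics/w3.png",np.hstack([cv2.resize(a,(480,360)),cv2.resize(b[130:250,390:490],(300,360))])[:,:,::-1])
E
```

```text
time: 6.08
tcp_pos: [0.5012, -0.1919, 0.0268]
eef_rot: [-179.6, -4.9, -9.0]
ft_force: [-1.4, 0.4, 4.8]
grip_width: 0.0003
[  5.8  40.5  14.4 128.6 -56.6  12.4 -27.1] [-1.44853763  0.37578137  4.77628007]
```

View pics/w3.png

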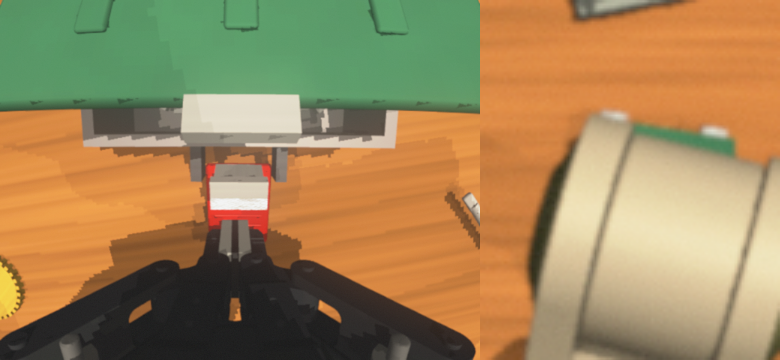

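The lid has sprung ajar: in the wrist view the gap to the box rim shows at (240,125), with the catch at (241,115). The press force was 4.8 N. Next I lift off, back a little and up, then bring the tips in below the lid's front edge.

```bash
python3 -c "
from h import *
plan([.50,-.193,.06],[180,-5,-9])
plan([.512,-.195,.095],[180,-12,-9])"
```

```text
delta [0.002, 0.001, -0.033] twist [-0.007, 0.002, 0.0]
delta [0.017, 0.001, -0.067] twist [-0.007, 0.124, -0.0]
```

```bash
python3 -m pendant '{"delta_pos":[[0,0.001,-0.015],[0.002,0.001,-0.033],[0.005,0.001,-0.045],[0.01,0.001,-0.055],[0.017,0.001,-0.067],[0.017,0.001,-0.067],[0.017,0.001,-0.067],[0.017,0.001,-0.067],[0.017,0.001,-0.067],[0.017,0.001,-0.067]],"twist":[[0,0,0],[0,0,0],[0,0.05,0],[0,0.1,0],[0,0.124,0],[0,0.124,0],[0,0.124,0],[0,0.124,0],[0,0.124,0],[0,0.124,0]],"hand":[0,0,0,0,0,0,0,0,0,0]}'
python3 - <<'E'
from h import *
s=bot.read_state();print(np.round(s['joints'],1),s['ft_force'])
T=Tw();ci=bot.camera_info("wrist");C=T@ci['hand_eye'];a=bot.read_camera("wrist")
A=np.radians(-9);cx=np.array([np.cos(A),np.sin(A)]);cy=np.array([-cx[1],cx[0]]);o=np.array([.604,-.2067])
for th in(.4,.5,.6,):
    p=proj(ci,C,np.r_[o+(.055-.118*np.cos(th))*cx,.058+.118*np.sin(th)])[0];print(th,p)
    cv2.drawMarker(a,tuple(int(t) for t in p),(255,0,255),0,12,1)
cv2.imwrite("pics/w4.png",a[:,:,::-1])
# arc plan, pitch -12
for th in(.5,.7,.9,1.1,1.3,1.5,1.7,1.8):
    x=.055-.118*np.cos(th)-.011; z=.058+.118*np.sin(th)-.015
    print(th,end=' ');plan(np.r_[o+x*cx-.002*cy,z],[180,-12,-9])
E
```

```text
time: 7.02
tcp_pos: [0.5121, -0.1949, 0.0945]
eef_rot: [-179.6, -11.9, -9.0]
ft_force: [0.5, -1.4, 0.7]
grip_width: 0.0001
[  7.3  32.4  12.5 130.5 -56.3  10.6 -26.8] [ 0.47290251 -1.41120917  0.71378955]
0.4 [308.17586578 219.94221604]
0.5 [307.57378669 205.38874693]
0.6 [306.90878316 185.0951728 ]
0.5 delta [0.033, -0.001, 0.002] twist [-0.007, 0.002, -0.0]
0.7 delta [0.051, -0.001, -0.014] twist [-0.007, 0.002, -0.0]
0.9 delta [0.07, -0.001, -0.027] twist [-0.007, 0.002, -0.0]
1.1 delta [0.092, -0.001, -0.035] twist [-0.007, 0.002, -0.0]
1.3 delta [0.116, -0.001, -0.039] twist [-0.007, 0.002, -0.0]
1.5 delta [0.139, -0.001, -0.038] twist [-0.007, 0.002, -0.0]
1.7 delta [0.162, -0.001, -0.033] twist [-0.007, 0.002, -0.0]
1.8 delta [0.173, -0.001, -0.028] twist [-0.007, 0.002, -0.0]
```

View pics/w4.png

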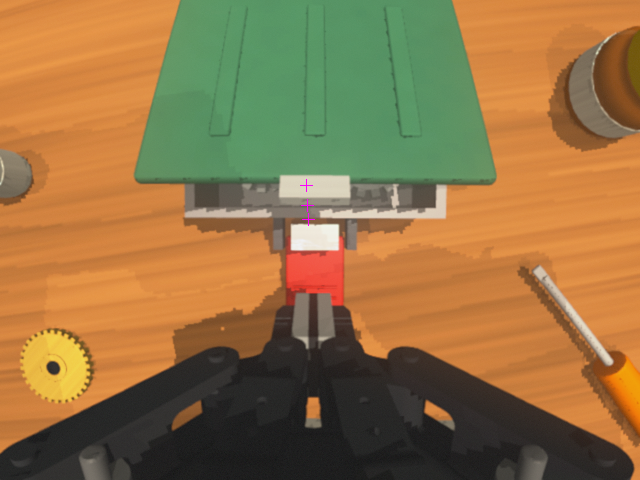

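The wrist view shows the catch at (314,187), which puts the lid near 0.55 rad, and the fingers lined up with it at (313,310). I push along the arc.

```bash
python3 -m pendant '{"delta_pos":[[0.015,-0.001,0],[0.033,-0.001,0.002],[0.04,-0.001,-0.005],[0.046,-0.001,-0.01],[0.051,-0.001,-0.015],[0.056,-0.001,-0.019],[0.061,-0.001,-0.023],[0.066,-0.001,-0.026],[0.07,-0.001,-0.028],[0.07,-0.001,-0.028]],"twist":[[0,0,0],[0,0,0],[0,0,0],[0,0,0],[0,0,0],[0,0,0],[0,0,0],[0,0,0],[0,0,0],[0,0,0]],"hand":[0,0,0,0,0,0,0,0,0,0]}'
python3 - <<'E'
from h import *
s=bot.read_state();print(np.round(s['joints'],1),s['ft_force'])
a=bot.read_camera("wrist");b=bot.read_camera("scene")
cv2.imwrite("pics/w5.png",np.hstack([cv2.resize(a,(400,300)),cv2.resize(b[170:290,120:280],(400,300))])[:,:,::-1])
A=np.radians(-9);cx=np.array([np.cos(A),np.sin(A)]);cy=np.array([-cx[1],cx[0]]);o=np.array([.604,-.2067])
for th in(.9,1.1,1.3,1.5,1.7,1.8):
    x=.055-.118*np.cos(th)-.011; z=.058+.118*np.sin(th)-.015
    print(th,end=' ');plan(np.r_[o+x*cx-.002*cy,z],[180,-12,-9])
E
```

```text
time: 7.9
tcp_pos: [0.575, -0.204, 0.1368]
eef_rot: [-179.6, -12.0, -9.0]
ft_force: [-0.5, -0.9, -0.2]
grip_width: -0.0001
[ -3.8  33.   27.8 121.8 -47.8  23.3 -36.9] [-0.47935822 -0.93254049 -0.2425571 ]
0.9 delta [0.0, 0.0, 0.001] twist [-0.007, 0.001, -0.0]
1.1 delta [0.022, -0.0, -0.007] twist [-0.007, 0.001, -0.0]
1.3 delta [0.045, -0.0, -0.011] twist [-0.007, 0.001, -0.0]
1.5 delta [0.069, -0.0, -0.01] twist [-0.007, 0.001, -0.0]
1.7 delta [0.092, -0.0, -0.005] twist [-0.007, 0.001, -0.0]
1.8 delta [0.103, 0.0, -0.0] twist [-0.007, 0.001, -0.0]
```

View pics/w5.png

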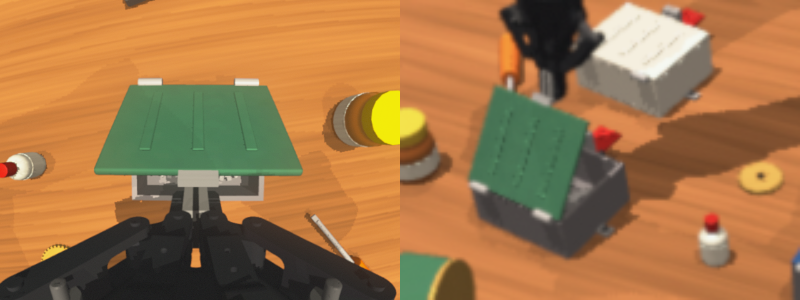

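The lid is now near 0.9 rad, with the fingertips against the catch at (197,180) in the left panel. I continue.

```bash
python3 -m pendant '{"delta_pos":[[0.01,0,-0.004],[0.02,0,-0.007],[0.03,0,-0.009],[0.04,0,-0.011],[0.05,0,-0.011],[0.06,0,-0.011],[0.07,0,-0.01],[0.08,0,-0.008],[0.09,0,-0.005],[0.09,0,-0.005]],"twist":[[0,0,0],[0,0,0],[0,0,0],[0,0,0],[0,0,0],[0,0,0],[0,0,0],[0,0,0],[0,0,0],[0,0,0]],"hand":[0,0,0,0,0,0,0,0,0,0]}'
python3 - <<'E'
from h import *
s=bot.read_state();print(np.round(s['joints'],1),s['ft_force'])
a=bot.read_camera("wrist");b=bot.read_camera("scene")
cv2.imwrite("pics/w6.png",np.hstack([cv2.resize(a,(400,300)),cv2.resize(b[170:290,120:280],(400,300))])[:,:,::-1])
E
```

```text
time: 8.83
tcp_pos: [0.6626, -0.2175, 0.1595]
eef_rot: [-179.6, -12.0, -8.9]
ft_force: [0.3, 0.9, 0.3]
grip_width: 0.0002
[ -7.3  37.2  33.7 109.8 -43.3  33.  -44.4] [0.34151898 0.87534474 0.28513259]
```

View pics/w6.png

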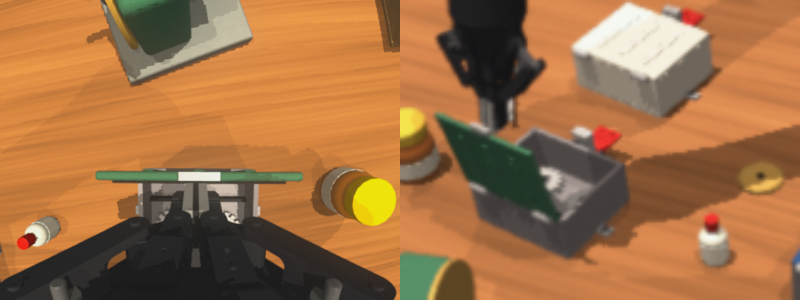

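The lid is upright or just past it: edge-on at (200,176) on the left, and the cutters still lie in the box. I push about 10 mm more, to the stop, watching the force.

```bash
python3 -m pendant '{"delta_pos":[[0.002,0,0.001],[0.004,0,0.001],[0.006,0,0.002],[0.007,0,0.002],[0.008,0,0.002],[0.009,0,0.002],[0.01,0,0.002],[0.01,0,0.002],[0.01,0,0.002],[0.01,0,0.002]],"twist":[[0,0,0],[0,0,0],[0,0,0],[0,0,0],[0,0,0],[0,0,0],[0,0,0],[0,0,0],[0,0,0],[0,0,0]],"hand":[0,0,0,0,0,0,0,0,0,0]}'
python3 - <<'E'
from h import *
s=bot.read_state();print(s['ft_force'])
T=Tw();ci=bot.camera_info("wrist");C=T@ci['hand_eye'];a=bot.read_camera("wrist")
A=np.radians(-9);cx=np.array([np.cos(A),np.sin(A)]);cy=np.array([-cx[1],cx[0]]);o=np.array([.604,-.2067])
for th in(1.57,1.7,1.85):
    p=proj(ci,C,np.r_[o+(.055-.118*np.cos(th))*cx-.002*cy,.058+.118*np.sin(th)])[0];print(th,p)
g,_=masks(a);r=cv2.boundingRect(big(g,(100,220,540,330)));print('green band',r)
W=a[r[1]-25:r[1]+r[3]+25,318:322].mean(1).astype(int);print(r[1]-25,W.sum(1).tolist())
E
```

```text
time: 9.77
tcp_pos: [0.6705, -0.2192, 0.1595]
eef_rot: [-179.6, -11.9, -9.0]
ft_force: [-0.3, -0.6, -0.4]
grip_width: 0.0001
[-0.34423343 -0.56584636 -0.43288091]
1.57 [315.41203661 362.57607025]
1.7 [315.50540994 320.99173052]
1.85 [315.60656205 272.2220795 ]
green band (155, 277, 130, 14)
252 [347, 350, 354, 349, 349, 347, 348, 347, 349, 347, 347, 349, 351, 355, 355, 361, 362, 364, 368, 372, 373, 371, 369, 474, 660, 686, 683, 682, 683, 684, 686, 687, 686, 688, 688, 691, 677, 536, 332, 218, 222, 303, 345, 350, 352, 349, 349, 348, 344, 345, 346, 346, 344, 346, 342, 343, 343, 342, 342, 341, 340, 340, 338, 336]
```

The catch is at rows 275–289 (centre 282), which gives about 1.82 rad. There is no stop force yet, so I nudge a little further.

```bash
python3 -m pendant '{"delta_pos":[[0.001,0,0],[0.002,0,0],[0.003,0,0.001],[0.004,0,0.001],[0.005,0,0.001],[0.005,0,0.001],[0.005,0,0.001],[0.005,0,0.001],[0.005,0,0.001],[0.005,0,0.001]],"twist":[[0,0,0],[0,0,0],[0,0,0],[0,0,0],[0,0,0],[0,0,0],[0,0,0],[0,0,0],[0,0,0],[0,0,0]],"hand":[0,0,0,0,0,0,0,0,0,0]}'
python3 - <<'E'
from h import *
T=Tw();ci=bot.camera_info("wrist");C=T@ci['hand_eye'];a=bot.read_camera("wrist")
A=np.radians(-9);cx=np.array([np.cos(A),np.sin(A)]);cy=np.array([-cx[1],cx[0]]);o=np.array([.604,-.2067])
for th in(1.7,1.8,1.85,1.9):
    print(th,proj(ci,C,np.r_[o+(.055-.118*np.cos(th))*cx-.002*cy,.058+.118*np.sin(th)])[0])
print(a[250:320,318:322].astype(int).sum(2).mean(1).round().tolist())
plan([.53,-.19,.25],[180,-5,-9])
E
```

```text
time: 10.65
tcp_pos: [0.6755, -0.22, 0.1596]
eef_rot: [-179.6, -11.9, -9.0]
ft_force: [-0.7, 0.1, 0.2]
grip_width: -0.0001
1.7 [315.43437986 334.47058545]
1.8 [315.50467567 301.90462105]
1.85 [315.53815166 285.77822578]
1.9 [315.57014924 269.95644151]
[356.0, 353.0, 345.0, 342.0, 342.0, 343.0, 343.0, 345.0, 346.0, 349.0, 354.0, 354.0, 350.0, 350.0, 350.0, 349.0, 349.0, 348.0, 347.0, 350.0, 350.0, 352.0, 355.0, 374.0, 494.0, 638.0, 664.0, 660.0, 661.0, 661.0, 662.0, 662.0, 663.0, 665.0, 666.0, 667.0, 672.0, 646.0, 452.0, 302.0, 274.0, 233.0, 234.0, 304.0, 344.0, 352.0, 351.0, 351.0, 351.0, 350.0, 348.0, 344.0, 347.0, 344.0, 346.0, 347.0, 344.0, 344.0, 344.0, 344.0, 343.0, 343.0, 343.0, 340.0, 340.0, 340.0, 339.0, 339.0, 338.0, 339.0]
delta [-0.127, -0.008, -0.119] twist [-0.007, -0.12, 0.001]
```

The catch centre is at row 281, about 1.86 rad, so the lid is at its stop. I retreat straight back, then up.

```bash
python3 -m pendant '{"delta_pos":[[-0.02,0,-0.003],[-0.05,0,-0.01],[-0.08,0,-0.04],[-0.11,0,-0.08],[-0.127,-0.008,-0.12],[-0.127,-0.008,-0.12],[-0.127,-0.008,-0.12],[-0.127,-0.008,-0.12],[-0.127,-0.008,-0.12],[-0.127,-0.008,-0.12]],"twist":[[0,0,0],[0,0,0],[0,0,0],[0,-0.05,0],[0,-0.12,0],[0,-0.12,0],[0,-0.12,0],[0,-0.12,0],[0,-0.12,0],[0,-0.12,0]],"hand":[0,0,0,0,0,0,0,0,0,0]}'
python3 - <<'E'
from h import *
T=Tw();ci=bot.camera_info("wrist");C=T@ci['hand_eye'];a=bot.read_camera("wrist");b=bot.read_camera("scene")
A=np.radians(-9);cx=np.array([np.cos(A),np.sin(A)]);cy=np.array([-cx[1],cx[0]]);o=np.array([.604,-.2067])
for th in(1.7,1.85):
    print(th,proj(ci,C,np.r_[o+(.055-.118*np.cos(th))*cx-.002*cy,.058+.118*np.sin(th)])[0])
cv2.imwrite("pics/w7.png",np.hstack([cv2.resize(a,(400,300)),cv2.resize(b[120:360,60:380],(400,300))])[:,:,::-1])
E
```

```text
time: 11.53
tcp_pos: [0.5296, -0.1895, 0.2498]
eef_rot: [-179.6, -5.0, -8.9]
ft_force: [-0.3, -0.2, -0.3]
grip_width: 0.0
1.7 [329.98509847   3.00928049]
1.85 [329.88650865 -26.87575739]
```

View pics/w7.png

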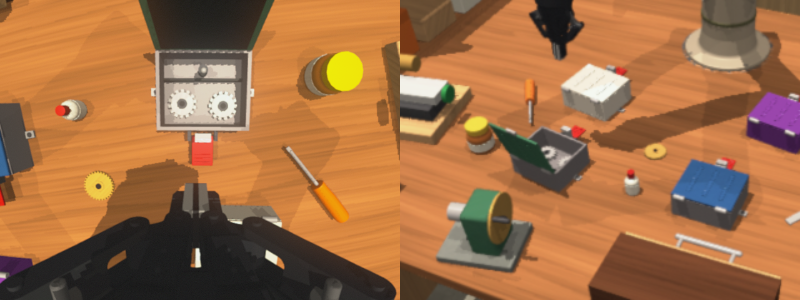

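The lid stands open: its catch is past the top of the frame, consistent with more than 1.7 rad. Both cutters are at (183,103) and (221,104), the tab is back up, the blue case is shut and the arm is clear of everything.

```bash
python3 -c "
from workcell import bot
print(bot.hand_in())"
```

```text
the job is handed in; nothing more can be done
None
```

The green case is open and I handed the job in at about 11.6 s; no verdict was reported.

- **Press:** I pressed the red tab with the shut fingertips (4.8 N on the wrist) and the lid sprang to about 0.55 rad.
- **Push:** I pushed the catch back along its arc. The last reading at contact, from the catch's position in the wrist picture, was about 1.86 rad, against the stop at 1.85. I never felt a clear stop force (under 1 N), so that angle rests on the pictures alone.
- **Last check:** After I backed off, the lid's catch lay beyond the top of the wrist picture, which fits an angle above about 1.7 rad. Both cutters lay side by side in the box, and the tab looked sprung back. The blue case was shut, nothing else looked moved, and the arm touched nothing. I judged these by eye and did not measure how far anything had shifted.
- **Mishaps:** My first approach above the tab ran into the limits of joints 5 and 6, so I backed up and changed the tilt before pressing. I also typed one sideways shift with the wrong sign, about 8 mm, and corrected it in the next move before touching anything.

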